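# Close the laundry canisters

## Task

The three laundry canisters have been washed and dried: put the green scoop back inside the blue canister, then close all three canisters, each with the lid of its own colour seated level in the mouth. Set the lids down gently rather than dropping them, keep the canisters standing upright on the counter, and leave the steel sink plug, the stain-remover bottle and the soap dish where they are.

Things in the scene. Friction and masses are not known exactly. Their poses are not given: they have to be found in the camera images.
- charcoal_canister: charcoal (near-black) round stoneware canister, open at the top, empty, loose, about 0.75 kg, standing upright; outside diameter 116 mm, height 120 mm, wall 5 mm (mouth 106 mm across), floor 6 mm thick. Origin: centre of its underside; z up. All three canisters have the same mouth.
- blue_canister: blue round stoneware canister, open at the top, empty, loose, about 0.75 kg, standing upright; outside diameter 116 mm, height 80 mm, wall 5 mm (mouth 106 mm across), floor 6 mm thick. Origin: centre of its underside; z up. All three canisters have the same mouth. The scoop belongs in this one.
- mustard_canister: mustard-yellow round stoneware canister, open at the top, empty, loose, about 0.75 kg, standing upright; outside diameter 116 mm, height 95 mm, wall 5 mm (mouth 106 mm across), floor 6 mm thick. Origin: centre of its underside; z up. All three canisters have the same mouth.
- charcoal_lid: lid of the charcoal canister, 0.2 kg, right way up: charcoal plate 124 mm across (10 to 18 mm above the origin); under it a white plug 90 mm across, 10 mm deep, that drops into the mouth with 8 mm to spare; on top an oak knob 28 mm in diameter (18 to 48 mm above the origin), the grip. Origin: underside centre of the plug; z up. Seated, the plate rests on the rim: origin 10 mm below the rim.
- blue_lid: lid of the blue canister, 0.2 kg, right way up: blue plate 124 mm across (10 to 18 mm above the origin); under it a white plug 90 mm across, 10 mm deep, that drops into the mouth with 8 mm to spare; on top an oak knob 28 mm in diameter (18 to 48 mm above the origin), the grip. Origin: underside centre of the plug; z up. Seated, the plate rests on the rim: origin 10 mm below the rim.
- mustard_lid: lid of the mustard canister, 0.2 kg, right way up: mustard plate 124 mm across (10 to 18 mm above the origin); under it a white plug 90 mm across, 10 mm deep, that drops into the mouth with 8 mm to spare; on top an oak knob 28 mm in diameter (18 to 48 mm above the origin), the grip. Origin: underside centre of the plug; z up. Seated, the plate rests on the rim: origin 10 mm below the rim.
- scoop: green plastic scoop, 35 g, open side up: cup 44 mm across, 34 mm high; straight flat handle along its own +x, level with the cup's rim, 12 mm wide, 8 mm thick (26 to 34 mm above the origin), 22 to 66 mm from the origin; 88 mm long overall. Origin: centre of the cup's underside; z up. It lies flat inside a canister with 9 mm to spare at each end.
- sink_plug: basket plug of the laundry tub, bystander lying among the lids: brushed-steel disc 84 mm across on a black rubber seal, small steel knob, 37 mm high. Origin: centre of its underside. It stays where it is.
- stain_bottle: white stain-remover bottle with a red cap, bystander, upright, 42 mm in diameter and 125 mm high. Origin: centre of its underside. It stays where it is.
- soap_dish: slatted oak soap dish with a pale green bar of soap, bystander, 110 x 70 mm and 36 mm high. Origin: centre of its underside, x along its length. It stays where it is.
Things that resemble listed ones, but are neither listed nor needed, are in the scene too. What is shaped like the blue_lid but pink or purple is not meant.

How it is judged (in metres and radians):
At the end, for the whole second after the job is handed in: Each lid sits in its own colour's canister (within 10 mm of centre, 4 mm of seated height, 0.05 rad of level); canisters upright on the counter; scoop inside the blue one; plug, bottle and soap dish upright and within 30 mm of their start; all released and at rest (horizontal distance between charcoal_lid and charcoal_canister below 0.01 m and z of charcoal_lid in the frame of charcoal_canister between 0.106 and 0.114 m and angle between each of charcoal_lid, charcoal_canister, blue_lid, blue_canister, mustard_lid, mustard_canister's own z axis and vertical below 0.05 rad and height (world z) of each of charcoal_canister, blue_canister, mustard_canister below 0.006 m and linear speed of each of charcoal_lid, charcoal_canister, blue_lid, blue_canister, mustard_lid, mustard_canister below 0.02 m/s and horizontal distance between blue_lid and blue_canister below 0.01 m and z of blue_lid in the frame of blue_canister between 0.066 and 0.074 m and horizontal distance between mustard_lid and mustard_canister below 0.01 m and z of mustard_lid in the frame of mustard_canister between 0.081 and 0.089 m and horizontal distance between scoop and blue_canister below 0.05 m and z of scoop in the frame of blue_canister between -0.005 and 0.07 m and linear speed of scoop below 0.03 m/s and distance of each of sink_plug, stain_bottle, soap_dish from where it was at the start of the episode below 0.03 m and angle between each of sink_plug, stain_bottle, soap_dish's own z axis and vertical below 0.1 rad); the robot touches nothing.
It fails at once if a lid is dropped (falls free of the gripper at more than 0.7 m/s, as from 25 mm or more) ((linear speed of charcoal_lid above 0.7 m/s and contact force between each of the fingers, the arm and charcoal_lid below 0.1 N) or (linear speed of blue_lid above 0.7 m/s and contact force between each of the fingers, the arm and blue_lid below 0.1 N) or (linear speed of mustard_lid above 0.7 m/s and contact force between each of the fingers, the arm and mustard_lid below 0.1 N)).
It fails at once if a canister is tipped by more than 0.4 rad (angle between any of charcoal_canister, blue_canister, mustard_canister's own z axis and vertical above 0.4 rad).
It fails at once if the sink plug, the stain-remover bottle or the soap dish is moved by more than 30 mm (distance of any of sink_plug, stain_bottle, soap_dish from where it was at the start of the episode above 0.03 m).
It also fails if it takes over 99 s, if anything falls off the work surface, if the arm or the gripper's body presses on something with over 40 N, if the wrist force passes 120 N, or if a joint passes its speed limit or range.

## Robot

A 6-joint arm with a two-finger parallel gripper is mounted at the origin on the work surface. World frame = base frame: x ahead of the robot, y to its left, z up, the work surface at z = 0. Lengths are in mm, angles in rad, forces in N, time in s.
With the tool pointing down it reaches from about 400 to 925 mm from the base axis. Payload 12.5 kg.
Tool frame: the origin (TCP) lies midway between the tips of the shut fingers; the grasp point (between the pads) lies 19 mm behind it; z points along the fingers, y is the line along which they close (so a half turn about z gives the same grasp; the last joint's range is limited). The gripper opens to 95 mm and grips with 3 to 60 N. Pads are 20 mm wide; open, the fingers measure 119 mm over their backs; the gripper's body (75 mm by 180 mm) begins 59 mm behind the grasp point.
Start: joints at [1.009, 0.491, 1.559, -0, 1.092, -0.106], TCP at [275.102, 561.222, 177.361] pointing down, gripper open.
Joint ranges: [-3.1, 3.1], [-0.84, 2.19], [0.05, 2.79], [-1.13, 4.28], [0.06, 2.93], [-2.69, 2.69]. Speed limits (rad/s): [2.22, 2.22, 2.79, 3.14, 3.14, 3.14].

## Interface

Orientations are given as [roll, pitch, yaw] about the fixed x, y, z axes, in that order (R = Rz(yaw) Ry(pitch) Rx(roll)).
In Python, from cell import * gives the robot as it stands. The module is installed in compiled form; this text tells all that it offers.
- The arm moves only by the tool arm_command, never from a script. Its arguments are lists of equal length, an entry for each row: "delta_pos": the shift along the world's x, y, z in units of 250 mm (1.0 is 250 mm), a list of three; "delta_rot": the turn, a rotation vector about the world's x, y, z in units of 90 degrees (1.0 is 90 degrees), a list of three; "claw": the closure, from 0 (fully open) to 1 (shut). In form: {"delta_pos": [[tx, ty, tz], ...], "delta_rot": [[wx, wy, wz], ...], "claw": [claw, ...]}. A call has exactly 5 rows; each row is the pose to reach, as a shift and turn from the pose commanded when the call began; what a row does not reach only later rows make up. A row lasts 1/12 s, in which the tool goes at most 41.7 mm and 7.16 degrees, less where a joint would pass 70% of its speed; a pose out of reach is approached as far as the arm can. A call with a number of a shift or a turn outside -1 to 1 is refused whole. A call with a gripper value outside its range is refused whole. The fingers move at their own pace and stop on an object; the grip force is fixed at half the most. Time passes only in rows, so rows that repeat a pose let the fingers close, or fill a call up. It gives the time, the measured TCP pose, the force, the opening and the grip force at its end, in the units of the state.
- state(): the state, without advancing time (a new reading comes with each control period).
- read_camera(name): name is "side" or "top" or "wrist"; returns the picture (420x560x3 uint8, red, green, blue); there is no depth.
- calibration(name): a dict with "camera_matrix" (3x3 intrinsics, pixels), "T" (4x4, takes a point from camera to world coordinates). Camera axes: x right, y down, z forward; pixel columns grow to the right and rows downward; lengths in mm; the calibration is good to about 2 mm. A picture is of the moment at which its call begins: read the wrist's pose just before it. calibration takes no time and is no camera call; for the wrist camera it gives the pose at the moment of the call.
- job_done(): hands the job in; it is judged then, once.
The state is a dict: "t": time; "joints": joint angles; "qvel": joint speeds; "tau": joint torques, N m; "eef_pos": TCP position; "tcp_rot": TCP orientation; "ft_force": force on the tool from outside, world axes, zero at the start; "moment": the same for the moment, N m; "opening": opening from 0.0 (shut) to 1.0 (fully open); "grip_force": force on a finger pad.
Only numpy, scipy, OpenCV 4.12 (cv2) and the standard library are available. Lean on these libraries where they do the work, as an engineer would, in place of code of your own. Each camera call takes 0.05 s, during which the arm holds its last target. There are 200 camera calls.

## Working session

There is one attempt and no reset: what is moved stays moved. The work goes in short steps, Python scripts to look and compute and a tool call to move; the robot and the scene stay as the last step left them, time stands still between calls to the robot, and variables do not carry over. Pictures are saved under pics/ and viewed, at most 15 in all, crops included, and the job is handed in when it is done.

Besides the shell and the picture viewer there is one more tool, called by a JSON object that holds its "method" and its "body". arm_command: Moves the arm, as the interface text tells. Shifts and turns lie within -1 to 1; 1 stands for 250 mm of shift or 90 degrees of turn. Its arguments: {"type":"object","properties":{"delta_pos":{"type":"array"},"delta_rot":{"type":"array"},"claw":{"type":"array"}},"required":["delta_pos","delta_rot","claw"]}

```bash
mkdir -p pics; python3 - <<'E'
from cell import *
import cv2,numpy as np
s=state();print(s)
for n in("top","side"):
    im=read_camera(n);cv2.imwrite(f"pics/{n}0.png",cv2.resize(im[:,:,::-1],(784,588),interpolation=cv2.INTER_CUBIC));np.save(f"pics/{n}0.npy",im)
    c=calibration(n);print(n,c)
E
```

```text
{'t': 0.0, 'joints': array([ 1.00940612e+00,  4.91548313e-01,  1.55948204e+00,  1.70574799e-05,
        1.09172297e+00, -1.05596413e-01]), 'qvel': array([ 2.20024478e-03, -5.78876541e-04, -7.01923916e-04,  2.43802112e-05,
        1.87757392e-04, -1.24872943e-03]), 'tau': array([-2.15318018e-03, -6.12651801e+01, -2.58168465e+01,  6.90784841e-02,
        4.83456301e-02, -1.70882927e-04]), 'eef_pos': array([274.91733089, 560.9447797 , 176.75754731]), 'tcp_rot': array([-3.14044004e+00, -1.37378599e-04,  2.68579091e+00]), 'ft_force': array([ 0.1156234 , -0.67123595, -0.02943416]), 'moment': array([-0.00378374, -0.05115744, -0.00121155]), 'grip_force': 0.0, 'opening': 1.000334082064968}
top {'camera_matrix': array([[415.69525655,   0.        , 279.88176039],
       [  0.        , 415.69525655, 208.00674266],
       [  0.        ,   0.        ,   1.        ]]), 'T': array([[ 3.07112995e-03, -9.99535788e-01,  3.03113333e-02,
         5.66838695e+02],
       [-9.99993861e-01, -3.01858440e-03,  1.77913528e-03,
         1.99370484e+00],
       [-1.68681207e-03, -3.03166112e-02, -9.99538923e-01,
         1.10955789e+03],
       [ 0.00000000e+00,  0.00000000e+00,  0.00000000e+00,
         1.00000000e+00]])}
side {'camera_matrix': array([[438.59133139,   0.        , 276.66675632],
       [  0.        , 438.59133139, 209.68661668],
       [  0.        ,   0.        ,   1.        ]]), 'T': array([[ 7.78408664e-01, -4.42536708e-01,  4.45242870e-01,
         2.14223238e+02],
       [-6.27646240e-01, -5.62015526e-01,  5.38700980e-01,
        -5.29991078e+02],
       [ 1.18384482e-02, -6.98784524e-01, -7.15234256e-01,
         7.03465106e+02],
       [ 0.00000000e+00,  0.00000000e+00,  0.00000000e+00,
         1.00000000e+00]])}
```

View pics/top0.png

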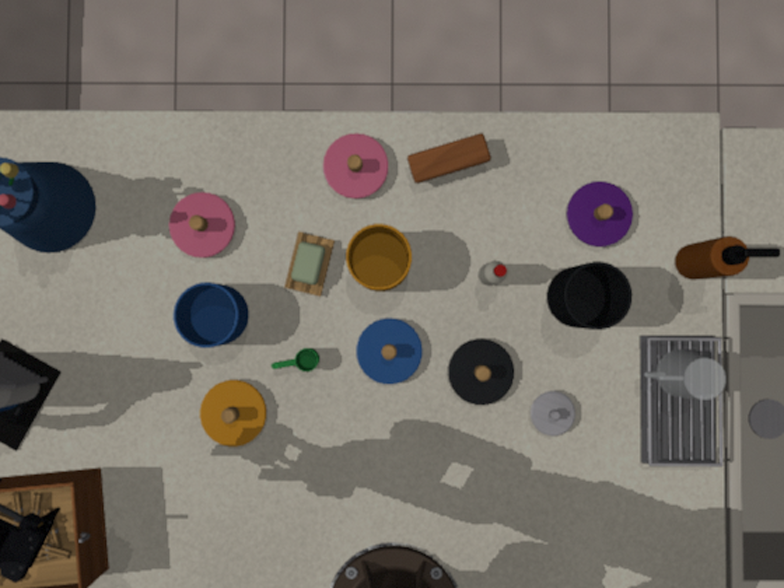

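View pics/side0.png

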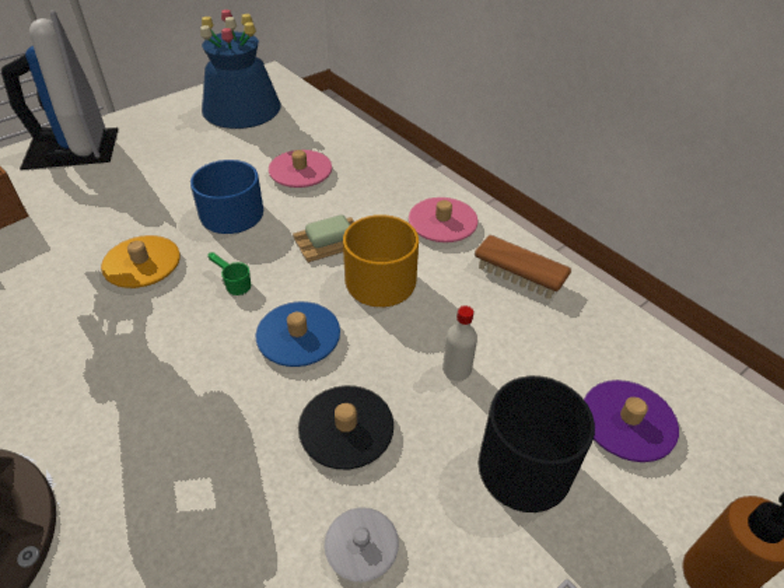

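Both views show the same layout. In the 784-wide top picture:
- **Canisters:** blue (211,315), mustard (379,257), charcoal (590,295).
- **Lids:** mustard (234,412), blue (389,352), charcoal (481,372).
- **Scoop:** (307,360).
- **Bystanders:** plug (553,413), bottle (495,272), soap dish (310,263).

There are four candidates for the blue lid: (389,352) blue, (357,165) pink, (202,225) pink and (600,213) purple. Only (389,352) is blue, and I'll confirm it in a crop. Next I'll fit silhouettes of known size in both views.

```bash
cat > vis.py <<'E'
import numpy as np,cv2
from scipy.optimize import minimize
def project(cal,P):
    T=np.linalg.inv(cal["T"]);p=P@T[:3,:3].T+T[:3,3];p=p@cal["camera_matrix"].T;return p[:,:2]/p[:,2:]
def ray(cal,u,v,z):
    d=cal["T"][:3,:3]@np.linalg.solve(cal["camera_matrix"],[u,v,1]);o=cal["T"][:3,3];return o+d*(z-o[2])/d[2]
A=np.linspace(0,2*np.pi,72,endpoint=False)
def circ(r,z):return np.c_[r*np.cos(A),r*np.sin(A),0*A+z]
def blob(im,hsvlo,hsvhi,seed):
    h=cv2.cvtColor(im,cv2.COLOR_RGB2HSV);m=cv2.inRange(h,np.array(hsvlo),np.array(hsvhi))
    m=cv2.morphologyEx(m,cv2.MORPH_CLOSE,np.ones((3,3)))
    n,l,st,c=cv2.connectedComponentsWithStats(m)
    ids=[i for i in range(1,n) if st[i,4]>25];i=min(ids,key=lambda i:np.hypot(*(c[i]-seed)))
    pts=np.argwhere(l==i)[:,::-1].astype(np.int32);hull=cv2.convexHull(pts)
    o=np.zeros(m.shape,np.uint8);cv2.fillConvexPoly(o,hull,1);return o,st[i]
def fit(cal,mask,shape,x0):
    S=8
    M=cv2.resize(mask,None,fx=1,fy=1).astype(float)
    M=cv2.GaussianBlur(M,(0,0),.6)
    def cost(p):
        q=project(cal,shape+[p[0],p[1],0]);h=cv2.convexHull(q.astype(np.float32)).reshape(-1,2)
        o=np.zeros(mask.shape,np.uint8);cv2.fillConvexPoly(o,np.round(h*256).astype(np.int32),255,cv2.LINE_AA,8)
        return np.sum((cv2.GaussianBlur(o.astype(float)/255,(0,0),.6)-M)**2)
    r=minimize(cost,x0,method="Nelder-Mead",options=dict(initial_simplex=np.array([x0,x0+[15,0],x0+[0,15]]),xatol=.1));return r.x,r.fun
E
python3 - <<'E'
from cell import *
from vis import *
can=lambda h:np.r_[circ(58,0),circ(58,h)]
lid=np.r_[circ(62,10),circ(62,18)]
top=np.load("pics/top0.npy");side=np.load("pics/side0.npy");ct,cs=calibration("top"),calibration("side")
col=dict(blue=([100,110,30],[118,255,255]),mus=([15,150,40],[26,255,255]),blk=([0,0,0],[179,255,48]),grn=([60,120,20],[85,255,255]))
J=[("blue_can","blue",can(80),(211,315),(227,196)),("mus_can","mus",can(95),(379,257),(380,260)),("blk_can","blk",can(120),(590,295),(535,445)),
("blue_lid","blue",lid,(389,352),(298,333)),("mus_lid","mus",lid,(234,412),(141,261)),("blk_lid","blk",lid,(481,372),(346,426))]
for n,c,sh,a,b in J:
    for nm,im,cal,s in(("top",top,ct,a),("side",side,cs,b)):
        s=np.array(s)/1.4;m,st=blob(im,*col[c],s);x0=ray(cal,*s,sh[:,2].mean())[:2]
        x,f=fit(cal,m,sh,x0);print(n,nm,x.round(1),"res",round(f,1),"area",m.sum(),st)
h=None
for nm,im,cal,s in(("top",top,ct,(300,360)),("side",side,cs,(232,272))):
    m,st=blob(im,*col["grn"],np.array(s)/1.4);h=cv2.cvtColor(im,cv2.COLOR_RGB2HSV)
    ys,xs=np.nonzero(m);P=np.array([ray(cal,u,v,34)[:2] for u,v in zip(xs,ys)])
    w=P-P.mean(0);d=np.linalg.svd(w,full_matrices=0)[2][0];t=w@d
    print("scoop",nm,P.mean(0).round(1),d.round(3),t.min(),t.max(),st)
# knob tops, top view
h=cv2.cvtColor(top,cv2.COLOR_RGB2HSV)
def crop(im,c,r=60):
    x,y=(np.array(c)/1.4).astype(int);y0,x0=max(0,y-r),max(0,x-r);return cv2.resize(im[y0:y0+2*r,x0:x0+2*r,::-1],(390,390),interpolation=cv2.INTER_CUBIC)
cv2.imwrite("pics/crop1.png",np.hstack([crop(top,(400,360)),crop(top,(270,370))]))
E
```

```text
blue_can top [555.7 333.9] res 113.8 area 1933 [ 125  202   52   46 1897]
blue_can side [557.9 336.6] res 125.5 area 2186 [ 137  115   51   52 2138]
mus_can top [659.   27.4] res 61.7 area 1746 [ 247  160   47   47 1709]
mus_can side [661.3  30. ] res 118.4 area 3037 [ 245  154   54   65 2982]
blk_can top [ 591.7 -345.9] res 112.8 area 2307 [ 391  188   60   47 2269]
blk_can side [ 594.5 -345.4] res 250.7 area 6109 [ 342  269   83   97 6018]
blue_lid top [488.6   9.3] res 69.3 area 1702 [ 255  228   46   46 1559]
blue_lid side [490.    9.6] res 135.5 area 2176 [ 183  216   60   46 1905]
mus_lid top [372.6 301.2] res 70.3 area 1750 [ 143  272   47   47 1614]
mus_lid side [372.8 301.7] res 116.3 area 1592 [  73  169   55   37 1391]
blk_lid top [ 450.4 -162.4] res 79.2 area 1711 [ 321  242   46   47 1562]
blk_lid side [ 452.3 -162.1] res 189.7 area 3149 [ 214  276   67   59 2793]
scoop top [471.2 174. ] [ 0.21  -0.978] -49.8194596793677 35.13095542705189 [195 249  33  16 259]
scoop side [466.9 160.1] [-0.054 -0.999] -62.39087094456183 49.28671959378954 [149 181  30  30 425]
```

View pics/crop1.png

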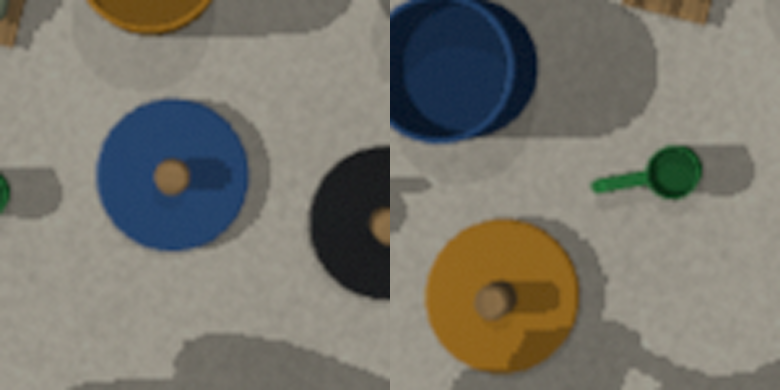

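The two views agree to within 3 mm for every object. The crop confirms that the lid at (389,352) is blue, not pink or purple, and that the scoop's handle points left (+y) at about 100°. I'll take the scoop first, by its handle near (467,198).

{"method": "arm_command", "body": {"delta_pos": [[0.076,-0.144,0],[0.152,-0.288,0],[0.228,-0.432,0],[0.304,-0.576,0],[0.38,-0.72,0]], "delta_rot": [[0,0,-0.06],[0,0,-0.12],[0,0,-0.18],[0,0,-0.24],[0,0,-0.3]], "claw": [0,0,0,0,0]}}

```text
t: 0.52
eef_pos: [370.4, 379.5, 177.1]
tcp_rot: [-3.141, 0.0, 2.21]
ft_force: [0.6, 0.4, 0.1]
opening: 1.0
grip_force: 0.0
```

{"method": "arm_command", "body": {"delta_pos": [[0.076,-0.146,-0.02],[0.152,-0.292,-0.04],[0.228,-0.438,-0.06],[0.304,-0.584,-0.08],[0.388,-0.732,-0.1]], "delta_rot": [[0,0,-0.06],[0,0,-0.12],[0,0,-0.18],[0,0,-0.24],[0,0,-0.293]], "claw": [0,0,0,0,0]}}

```text
t: 0.93
eef_pos: [466.8, 197.3, 152.2]
tcp_rot: [-3.141, -0.0, 1.75]
ft_force: [1.2, 0.8, -0.0]
opening: 1.0
grip_force: 0.0
```

```bash
python3 - <<'E'
from cell import *
import cv2,numpy as np
from vis import *
s=state();c=calibration("wrist");im=read_camera("wrist");print(s["eef_pos"],s["tcp_rot"])
bgr=cv2.cvtColor(im,cv2.COLOR_RGB2BGR)
m=cv2.inRange(cv2.cvtColor(im,cv2.COLOR_RGB2HSV),(60,120,20),(85,255,255));ys,xs=np.nonzero(m)
P=np.array([ray(c,u,v,34)[:2] for u,v in zip(xs,ys)])
print(len(xs),P.min(0),P.max(0),P.mean(0))
(u,v),r=cv2.minEnclosingCircle(np.c_[xs,ys].astype(np.float32))
for z in(34,):print("centre of extent",ray(c,u,v,z))
print("grasp pt",project(c,np.array([[467.1,198.2,30],[473.5,160,34]])))
cv2.imwrite("pics/w1.png",bgr)
E
```

```text
[466.7707337  197.28610643 152.21970013] [-3.14138813e+00 -1.36237158e-05  1.74959490e+00]
1716 [ 195.30274163 -143.18629972] [838.62680217 227.91659502] [473.32545242 170.84636184]
centre of extent [510.04788961  15.70447455  34.        ]
grasp pt [[277.78616739 195.44680312]
 [277.35123402 231.35205161]]
```

View pics/w1.png

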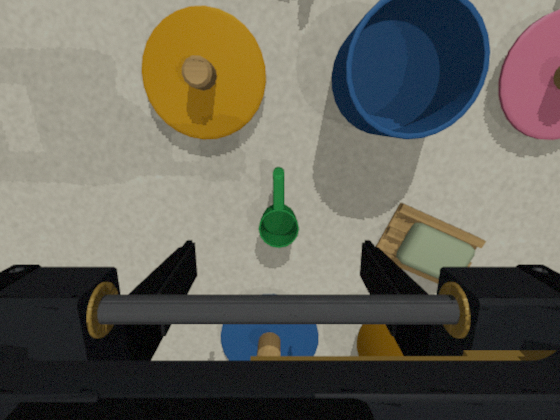

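The wrist view shows the handle upright along column 278, with its tip at (278,168) and the cup near (279,225). It is centred between the fingers and lined up with the tool's x. Descending and gripping.

{"method": "arm_command", "body": {"delta_pos": [[0,0.01,-0.14],[0,0.01,-0.28],[0,0.01,-0.42],[0,0.01,-0.52],[0,0.01,-0.564]], "delta_rot": [[0,0,0],[0,0,0],[0,0,0],[0,0,0],[0,0,0]], "claw": [0,0,0,0.2,0.4]}}

```text
t: 1.4
eef_pos: [465.0, 201.2, 8.3]
tcp_rot: [-3.137, 0.0, 1.754]
ft_force: [-0.1, 0.1, 0.7]
opening: 0.911
grip_force: 0.0
```

{"method": "arm_command", "body": {"delta_pos": [[0,0,0],[0,0,0],[0,0,0],[0,0,0],[0,0,0]], "delta_rot": [[0,0,0],[0,0,0],[0,0,0],[0,0,0],[0,0,0]], "claw": [1,1,1,1,1]}}

```text
t: 1.82
eef_pos: [467.0, 201.9, 12.5]
tcp_rot: [3.14, -0.0, 1.754]
ft_force: [-0.1, -0.4, -0.2]
opening: 0.564
grip_force: 0.0
```

{"method": "arm_command", "body": {"delta_pos": [[0,0,0],[0,0,0],[0,0,0],[0,0,0],[0,0,0]], "delta_rot": [[0,0,0],[0,0,0],[0,0,0],[0,0,0],[0,0,0]], "claw": [1,1,1,1,1]}}

```text
t: 2.23
eef_pos: [466.6, 201.7, 11.5]
tcp_rot: [3.141, -0.0, 1.754]
ft_force: [-0.2, -0.4, -0.1]
opening: 0.218
grip_force: 0.0
```

{"method": "arm_command", "body": {"delta_pos": [[0,0,0],[0,0,0],[0,0,0],[0,0,0],[0,0,0]], "delta_rot": [[0,0,0],[0,0,0],[0,0,0],[0,0,0],[0,0,0]], "claw": [1,1,1,1,1]}}

```text
t: 2.65
eef_pos: [466.5, 201.7, 11.5]
tcp_rot: [3.142, 0.0, 1.754]
ft_force: [-0.1, 0.3, -0.3]
opening: 0.007
grip_force: 0.0
```

{"method": "arm_command", "body": {"delta_pos": [[0,0,0.04],[0,0,0.14],[0,0,0.26],[0,0,0.4],[0,0,0.5]], "delta_rot": [[0,0,0],[0,0,0],[0,0,0],[0,0,0],[0,0,0]], "claw": [1,1,1,1,1]}}

```text
t: 3.07
eef_pos: [466.7, 201.8, 139.7]
tcp_rot: [3.14, -0.0, 1.754]
ft_force: [-0.6, -0.9, -0.1]
opening: 0.005
grip_force: 0.0
```

{"method": "arm_command", "body": {"delta_pos": [[0.07,0.12,0],[0.14,0.24,0],[0.21,0.36,0],[0.28,0.48,0],[0.348,0.604,0]], "delta_rot": [[0,0,0],[0,0,0],[0,0,0],[0,0,0],[0,0,0]], "claw": [1,1,1,1,1]}}

```text
t: 3.48
eef_pos: [554.1, 354.1, 137.6]
tcp_rot: [3.141, -0.0, 1.754]
ft_force: [0.2, -0.6, 0.1]
opening: 0.0
grip_force: 0.0
```

```bash
python3 - <<'E'
from cell import *
import cv2,numpy as np
s=state();print(s["eef_pos"],s["opening"],s["grip_force"])
t=read_camera("top");w=read_camera("wrist");np.save("pics/t2.npy",t)
a=cv2.resize(t[170:290,80:230,::-1],(480,384),interpolation=cv2.INTER_CUBIC);b=cv2.resize(w[:,:,::-1],(320,240))
o=np.zeros((384,800,3),np.uint8);o[:,:480]=a;o[:240,480:]=b;cv2.imwrite("pics/p2.png",o)
E
```

```text
[554.06905091 354.10323593 137.57229814] 0.0003409141497060909 0.0
```

View pics/p2.png

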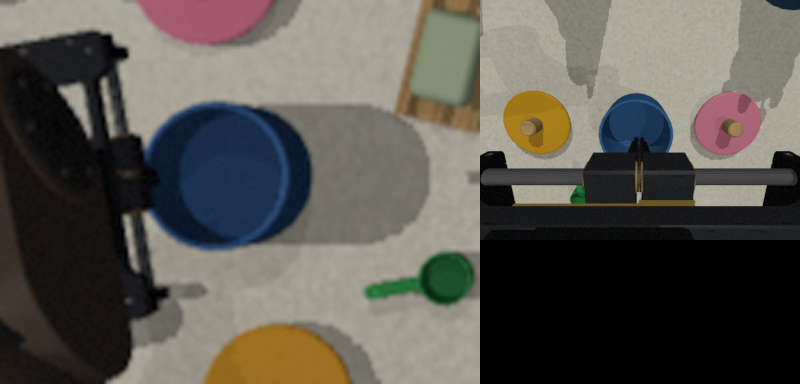

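The grasp missed. The gripper shut completely, and the crop shows the scoop still at its place: cup at crop (446,278), handle tip at (370,293). I'll go back, lower with the fingers partly open, and check the alignment from the side before closing.

{"method": "arm_command", "body": {"delta_pos": [[-0.07,-0.12,0],[-0.14,-0.24,0],[-0.21,-0.36,0],[-0.28,-0.48,0],[-0.352,-0.62,0]], "delta_rot": [[0,0,0],[0,0,0],[0,0,0],[0,0,0],[0,0,0]], "claw": [0.4,0.4,0.4,0.4,0.4]}}

```text
t: 4.0
eef_pos: [464.0, 196.6, 137.0]
tcp_rot: [3.141, -0.0, 1.755]
ft_force: [0.8, -1.1, -0.5]
opening: 0.296
grip_force: 0.0
```

{"method": "arm_command", "body": {"delta_pos": [[0,0,0],[0,0,-0.1],[0,0,-0.2],[0,0,-0.28],[0,0,-0.36]], "delta_rot": [[0,0,0],[0,0,0],[0,0,0],[0,0,0],[0,0,0]], "claw": [0.4,0.4,0.4,0.4,0.4]}}

```text
t: 4.42
eef_pos: [465.3, 197.4, 46.3]
tcp_rot: [3.141, -0.0, 1.754]
ft_force: [-0.2, 0.6, -0.2]
opening: 0.591
grip_force: 0.0
```

{"method": "arm_command", "body": {"delta_pos": [[0,0,-0.05],[0,0,-0.1],[0,0,-0.14],[0,0,-0.14],[0,0,-0.14]], "delta_rot": [[0,0,0],[0,0,0],[0,0,0],[0,0,0],[0,0,0]], "claw": [0.4,0.4,0.4,0.4,0.4]}}

```text
t: 4.83
eef_pos: [465.4, 197.7, 11.7]
tcp_rot: [-3.141, 0.0, 1.754]
ft_force: [0.1, -0.5, -0.6]
opening: 0.596
grip_force: 0.0
```

```bash
python3 - <<'E'
from cell import *
from vis import *
s=state();p=s["eef_pos"];print(p,s["opening"])
t=read_camera("side");cw=calibration("wrist");w=read_camera("wrist");cs=calibration("side")
t=t.copy()
q=np.array([p,p+[0,0,19],[472.5,159.5,34],[466,197,34]])
print(project(cs,q),project(cw,q))
a=cv2.resize(t[120:260,80:240,::-1],(480,420),interpolation=cv2.INTER_CUBIC);b=cv2.resize(w[:,:,::-1],(320,240))
o=np.zeros((420,800,3),np.uint8);o[:,:480]=a;o[:240,480:]=b;cv2.imwrite("pics/p3.png",o)
E
```

```text
[465.42963951 197.66385748  11.69215068] 0.5962170826765518
[[158.36487135 193.5586999 ]
 [156.83292779 187.42454505]
 [167.78019585 194.24229876]
 [156.93338835 186.39067615]] [[276.58711122 236.86780979]
 [276.4893807  247.43726738]
 [276.56692653 304.40585187]
 [277.17791012 250.60197292]]
```

View pics/p3.png

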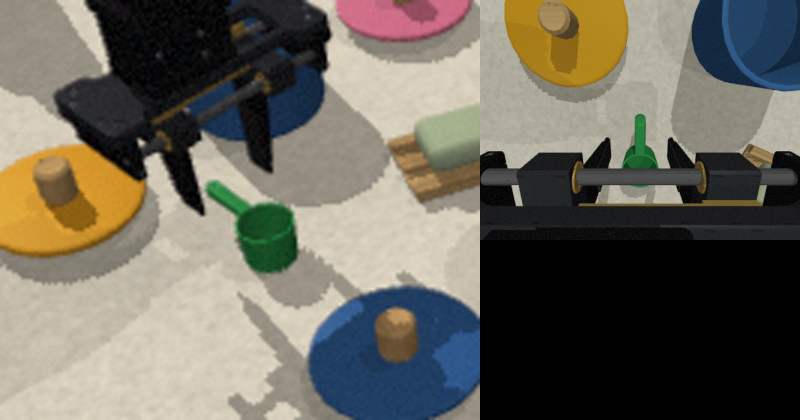

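The side crop shows the fingertips at (200,213) and (268,172). That puts them about 25–29 mm above the reported TCP height, which is why they closed over the handle (top at 34 mm). I'll probe downward gently and watch the force.

{"method": "arm_command", "body": {"delta_pos": [[0,0,-0.008],[0,0,-0.016],[0,0,-0.024],[0,0,-0.032],[0,0,-0.04]], "delta_rot": [[0,0,0],[0,0,0],[0,0,0],[0,0,0],[0,0,0]], "claw": [0.4,0.4,0.4,0.4,0.4]}}

```text
t: 5.35
eef_pos: [465.5, 197.7, 1.4]
tcp_rot: [3.141, 0.0, 1.754]
ft_force: [0.5, 0.3, 0.1]
opening: 0.602
grip_force: 0.0
```

{"method": "arm_command", "body": {"delta_pos": [[0,0,-0.004],[0,0,-0.008],[0,0,-0.012],[0,0,-0.012],[0,0,-0.012]], "delta_rot": [[0,0,0],[0,0,0],[0,0,0],[0,0,0],[0,0,0]], "claw": [0.4,0.4,0.4,0.4,0.4]}}

```text
t: 5.77
eef_pos: [465.5, 197.7, -1.5]
tcp_rot: [3.142, 0.0, 1.754]
ft_force: [0.4, 0.1, 0.4]
opening: 0.601
grip_force: 0.0
```

{"method": "arm_command", "body": {"delta_pos": [[0,0,-0.008],[0,0,-0.016],[0,0,-0.024],[0,0,-0.032],[0,0,-0.04]], "delta_rot": [[0,0,0],[0,0,0],[0,0,0],[0,0,0],[0,0,0]], "claw": [0.4,0.4,0.4,0.4,0.4]}}

```text
t: 6.18
eef_pos: [465.5, 197.7, -11.8]
tcp_rot: [-3.142, 0.0, 1.754]
ft_force: [-0.3, 0.2, -0.3]
opening: 0.603
grip_force: 0.0
```

```bash
python3 - <<'E'
from cell import *
from vis import *
s=state();p=s["eef_pos"];print(p,s["opening"],s["ft_force"])
t=read_camera("side");cs=calibration("side");w=read_camera("wrist")
a=cv2.resize(t[140:220,110:210,::-1],(500,400),interpolation=cv2.INTER_CUBIC);b=cv2.resize(w[200:330,180:380,::-1],(300,195))
d=np.array([.983,.182,0]);h=(s["opening"]*47.5+3)
for z in(0,10,20,30,40):
    q=project(cs,np.array([[p[0],p[1],p[2]+z]]+[p+h*d+[0,0,z],p-h*d+[0,0,z]]));print(z,((q-[110,140])*5).round())
o=np.zeros((400,800,3),np.uint8);o[:,:500]=a;o[:195,500:]=b;cv2.imwrite("pics/p4.png",o)
E
```

```text
[465.48638628 197.74515608 -11.76639928] 0.6027801743794801 [-0.32985451  0.22851677 -0.26970914]
0 [[251. 304.]
 [304. 269.]
 [196. 341.]]
10 [[247. 289.]
 [301. 254.]
 [192. 325.]]
20 [[243. 273.]
 [297. 238.]
 [187. 310.]]
30 [[239. 257.]
 [294. 222.]
 [183. 294.]]
40 [[235. 241.]
 [290. 206.]
 [178. 278.]]
```

View pics/p4.png

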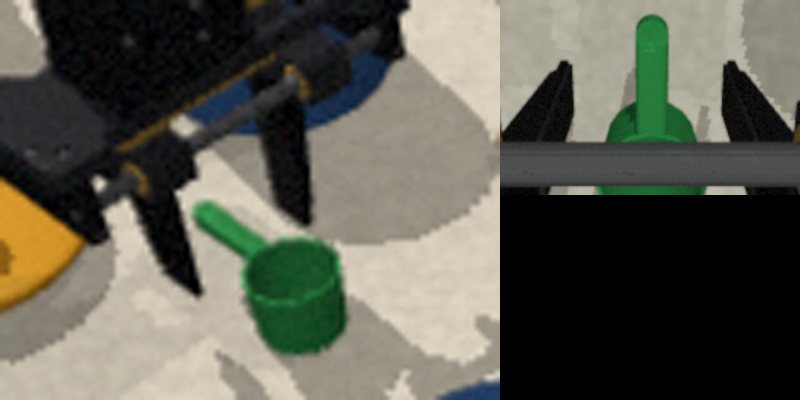

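The tips at crop (198,297) and (308,225) are about 27 mm above the reported TCP, at a true height of about 15 mm. They straddle the handle, so I'll treat this as a constant z offset of about 27 mm. Closing now, slightly lower and 3 mm further out along the handle.

{"method": "arm_command", "body": {"delta_pos": [[0,0.012,-0.012],[0,0.012,-0.012],[0,0.012,-0.012],[0,0.012,-0.012],[0,0.012,-0.012]], "delta_rot": [[0,0,0],[0,0,0],[0,0,0],[0,0,0],[0,0,0]], "claw": [1,1,1,1,1]}}

```text
t: 6.7
eef_pos: [465.5, 200.8, -14.5]
tcp_rot: [3.141, 0.0, 1.754]
ft_force: [-0.7, 0.4, 0.6]
opening: 0.304
grip_force: 0.0
```

{"method": "arm_command", "body": {"delta_pos": [[0,0,0],[0,0,0],[0,0,0],[0,0,0],[0,0,0]], "delta_rot": [[0,0,0],[0,0,0],[0,0,0],[0,0,0],[0,0,0]], "claw": [1,1,1,1,1]}}

```text
t: 7.12
eef_pos: [465.5, 200.7, -14.5]
tcp_rot: [3.141, -0.0, 1.754]
ft_force: [0.1, 0.3, 0.6]
opening: 0.124
grip_force: 30.0
```

Gripped: opening 0.124 is about 12 mm, the handle's width. Lifting and carrying it over the blue canister, then checking.

{"method": "arm_command", "body": {"delta_pos": [[0,0,0.06],[0,0,0.16],[0,0,0.3],[0,0,0.42],[0,0,0.52]], "delta_rot": [[0,0,0],[0,0,0],[0,0,0],[0,0,0],[0,0,0]], "claw": [1,1,1,1,1]}}

```text
t: 7.53
eef_pos: [465.6, 200.8, 117.6]
tcp_rot: [3.14, -0.0, 1.754]
ft_force: [0.2, 0.2, -0.8]
opening: 0.125
grip_force: 30.0
```

{"method": "arm_command", "body": {"delta_pos": [[0.07,0.122,0],[0.14,0.244,0],[0.21,0.366,0],[0.28,0.488,0],[0.351,0.612,0]], "delta_rot": [[0,0,0],[0,0,0],[0,0,0],[0,0,0],[0,0,0]], "claw": [1,1,1,1,1]}}

```text
t: 7.95
eef_pos: [553.7, 355.2, 115.5]
tcp_rot: [-3.142, 0.0, 1.754]
ft_force: [2.2, 0.2, -0.1]
opening: 0.12
grip_force: 30.0
```

{"method": "arm_command", "body": {"delta_pos": [[0,0,0],[0,0,0],[0,0,-0.04],[0,0,-0.08],[0,0,-0.12]], "delta_rot": [[0,0,0],[0,0,0],[0,0,0],[0,0,0],[0,0,0]], "claw": [1,1,1,1,1]}}

```text
t: 8.37
eef_pos: [552.8, 352.7, 84.5]
tcp_rot: [-3.141, 0.0, 1.753]
ft_force: [0.1, 0.5, -0.9]
opening: 0.124
grip_force: 30.0
```

```bash
python3 - <<'E'
from cell import *
from vis import *
s=state();p=s["eef_pos"];print(p,s["opening"],s["grip_force"])
a=read_camera("top")[180:280,90:210,::-1];b=read_camera("side")[80:180,110:210,::-1]
cv2.imwrite("pics/p5.png",np.hstack([cv2.resize(a,(432,360),interpolation=cv2.INTER_CUBIC),cv2.resize(b,(360,360),interpolation=cv2.INTER_CUBIC)]))
E
```

```text
[552.77742517 352.67888311  84.45490269] 0.12420782328484371 29.981724321842194
```

View pics/p5.png

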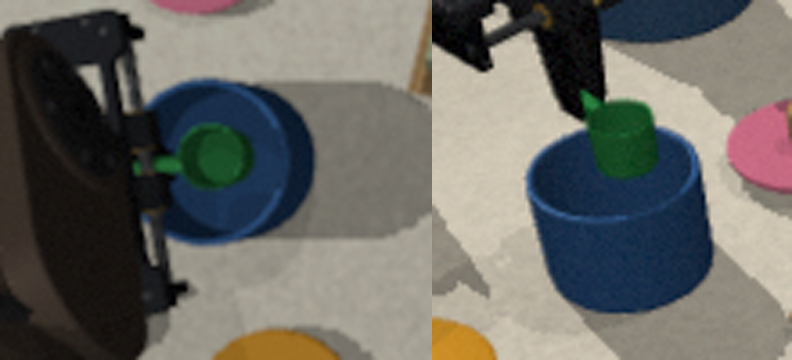

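The scoop is held over the mouth. Its cup centre at crop (213,156) maps to (560.5,310.7) against the planned (560.8,313.6), so it will go in. Lowering to the floor and opening part way.

{"method": "arm_command", "body": {"delta_pos": [[0,-0.0,-0.1],[0,0,-0.2],[0,0,-0.28],[0,0,-0.34],[0,0,-0.368]], "delta_rot": [[0,0,0],[0,0,0],[0,0,0],[0,0,0],[0,0,0]], "claw": [1,1,1,1,1]}}

```text
t: 8.88
eef_pos: [552.4, 352.9, -8.5]
tcp_rot: [-3.139, 0.001, 1.754]
ft_force: [-2.6, 2.4, 8.9]
opening: 0.122
grip_force: 30.0
```

{"method": "arm_command", "body": {"delta_pos": [[0,0,0],[0,0,0],[0,0,0],[0,0,0],[0,0,0]], "delta_rot": [[0,0,0],[0,0,0],[0,0,0],[0,0,0],[0,0,0]], "claw": [0.7,0.7,0.7,0.7,0.7]}}

```text
t: 9.3
eef_pos: [553.7, 353.9, -5.5]
tcp_rot: [3.14, -0.0, 1.754]
ft_force: [-0.0, -0.2, 0.3]
opening: 0.293
grip_force: 0.0
```

{"method": "arm_command", "body": {"delta_pos": [[0,0,0.1],[0,0,0.24],[0,0,0.38],[0,0,0.52],[0,0,0.66]], "delta_rot": [[0,0,0],[0,0,0],[0,0,0],[0,0,0],[0,0,0]], "claw": [0.7,0.7,0.7,0,0]}}

```text
t: 9.72
eef_pos: [553.1, 353.6, 160.8]
tcp_rot: [3.141, -0.0, 1.754]
ft_force: [-0.7, 0.4, -0.5]
opening: 0.39
grip_force: 0.0
```

The scoop is released inside. Next is the mustard lid at (372.7,301.5).

{"method": "arm_command", "body": {"delta_pos": [[-0.145,-0.041,0],[-0.29,-0.082,0],[-0.435,-0.123,0],[-0.58,-0.164,0],[-0.725,-0.205,0]], "delta_rot": [[0,0,0],[0,0,0],[0,0,0],[0,0,0],[0,0,0]], "claw": [0.2,0.2,0.2,0.2,0.2]}}

```text
t: 10.13
eef_pos: [370.3, 301.8, 159.0]
tcp_rot: [3.141, -0.0, 1.754]
ft_force: [0.5, 0.8, -0.1]
opening: 0.734
grip_force: 0.0
```

{"method": "arm_command", "body": {"delta_pos": [[0,0,-0.06],[0,0,-0.16],[0,0,-0.26],[0,0,-0.36],[0,0,-0.4]], "delta_rot": [[0,0,0],[0,0,0],[0,0,0],[0,0,0],[0,0,0]], "claw": [0.2,0.2,0.2,0.2,0.2]}}

```text
t: 10.55
eef_pos: [371.2, 302.0, 56.7]
tcp_rot: [-3.14, 0.001, 1.754]
ft_force: [0.9, 0.2, -1.1]
opening: 0.801
grip_force: 0.0
```

```bash
python3 - <<'E'
from cell import *
from vis import *
s=state();p=s["eef_pos"];print(p,s["opening"],s["joints"])
a=read_camera("side")[110:230,40:200,::-1];b=read_camera("wrist")[:,:,::-1];t=read_camera("top")[190:250,100:180,::-1]
o=np.zeros((500,800,3),np.uint8);o[:330,:440]=cv2.resize(a,(440,330),interpolation=cv2.INTER_CUBIC);o[:270,440:]=cv2.resize(b,(360,270));o[270:500,440:747]=cv2.resize(t,(307,230),interpolation=cv2.INTER_CUBIC)
cv2.imwrite("pics/p6.png",o)
E
```

```text
[371.18869694 301.98120142  56.66635002] 0.8011872201461673 [ 5.44828937e-01  4.65424294e-01  2.03545950e+00 -9.44318440e-05
  6.42426562e-01  3.61333415e-01]
```

View pics/p6.png

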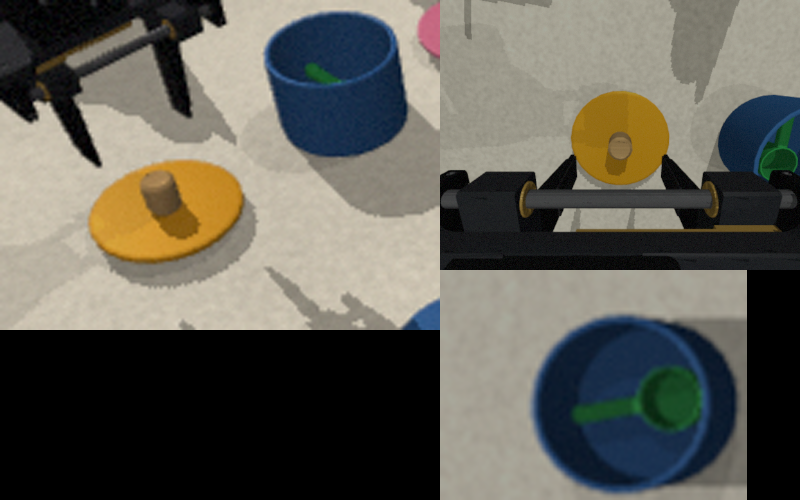

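The scoop lies flat in the blue canister. The open fingers straddle the mustard knob, with tips at (577,157) and (665,157) and the knob at (620,146). Descending and gripping.

{"method": "arm_command", "body": {"delta_pos": [[0,0,-0.07],[0,0,-0.14],[0,0,-0.2],[0,0,-0.24],[0,0,-0.24]], "delta_rot": [[0,0,0],[0,0,0],[0,0,0],[0,0,0],[0,0,0]], "claw": [0.2,0.2,0.2,0.2,0.5]}}

```text
t: 11.12
eef_pos: [371.9, 302.4, -2.0]
tcp_rot: [-3.141, 0.0, 1.754]
ft_force: [-0.3, 0.5, 0.2]
opening: 0.769
grip_force: 0.0
```

{"method": "arm_command", "body": {"delta_pos": [[0,0,0],[0,0,0],[0,0,0],[0,0,0],[0,0,0]], "delta_rot": [[0,0,0],[0,0,0],[0,0,0],[0,0,0],[0,0,0]], "claw": [1,1,1,1,1]}}

```text
t: 11.53
eef_pos: [372.2, 302.6, -1.0]
tcp_rot: [3.141, -0.0, 1.754]
ft_force: [0.0, 0.7, 0.3]
opening: 0.435
grip_force: 0.0
```

{"method": "arm_command", "body": {"delta_pos": [[0,0,0],[0,0,0],[0,0,0],[0,0,0],[0,0,0]], "delta_rot": [[0,0,0],[0,0,0],[0,0,0],[0,0,0],[0,0,0]], "claw": [1,1,1,1,1]}}

```text
t: 11.95
eef_pos: [372.1, 302.5, -1.4]
tcp_rot: [3.141, -0.0, 1.754]
ft_force: [-0.6, -0.8, 3.7]
opening: 0.286
grip_force: 30.0
```

Gripped on the knob (27 mm). Lifting and carrying it to the mustard canister.

{"method": "arm_command", "body": {"delta_pos": [[0,0,0.05],[0,0,0.15],[0,0,0.28],[0,0,0.42],[0,0,0.56]], "delta_rot": [[0,0,0],[0,0,0],[0,0,0],[0,0,0],[0,0,0]], "claw": [1,1,1,1,1]}}

```text
t: 12.37
eef_pos: [371.4, 302.1, 139.7]
tcp_rot: [-3.14, 0.001, 1.754]
ft_force: [0.9, 0.0, -1.2]
opening: 0.283
grip_force: 30.0
```

{"method": "arm_command", "body": {"delta_pos": [[0.1,-0.095,0],[0.215,-0.204,0],[0.33,-0.313,0],[0.445,-0.422,0],[0.56,-0.531,0]], "delta_rot": [[0,0,0],[0,0,0],[0,0,0],[0,0,0],[0,0,0]], "claw": [1,1,1,1,1]}}

```text
t: 12.78
eef_pos: [512.8, 168.2, 138.3]
tcp_rot: [-3.141, -0.0, 1.754]
ft_force: [0.9, 1.3, -2.5]
opening: 0.283
grip_force: 30.0
```

{"method": "arm_command", "body": {"delta_pos": [[0.115,-0.109,0],[0.23,-0.218,0],[0.345,-0.327,0],[0.46,-0.436,0],[0.59,-0.56,0]], "delta_rot": [[0,0,0],[0,0,0],[0,0,0],[0,0,0],[0,0,0]], "claw": [1,1,1,1,1]}}

```text
t: 13.2
eef_pos: [657.8, 30.5, 138.0]
tcp_rot: [-3.14, -0.0, 1.754]
ft_force: [1.0, 1.8, -1.8]
opening: 0.281
grip_force: 30.0
```

{"method": "arm_command", "body": {"delta_pos": [[0,0,0],[0,0,0],[0,0,-0.03],[0,0,-0.06],[0,0,-0.1]], "delta_rot": [[0,0,0],[0,0,0],[0,0,0],[0,0,0],[0,0,0]], "claw": [1,1,1,1,1]}}

```text
t: 13.62
eef_pos: [656.5, 33.0, 113.0]
tcp_rot: [3.141, -0.0, 1.756]
ft_force: [0.0, -0.2, -2.0]
opening: 0.285
grip_force: 30.0
```

```bash
python3 - <<'E'
from cell import *
from vis import *
s=state();p=s["eef_pos"];print(p,s["opening"],s["grip_force"])
t=read_camera("top");sd=read_camera("side");np.save("pics/t7.npy",t);np.save("pics/s7.npy",sd)
z=p[2]+1.4;lid=np.r_[circ(62,10),circ(62,18)]+[0,0,z]
q=lid+[660.2,28.7,0]
a=np.ascontiguousarray(t[:,:,::-1]);b=np.ascontiguousarray(sd[:,:,::-1])
def show(im,cal,y0,x0,h,w,f):
    c=cv2.resize(im[y0:y0+h,x0:x0+w],None,fx=f,fy=f,interpolation=cv2.INTER_CUBIC)
    pts=((project(cal,q)-[x0,y0]+.5)*f).astype(int)[72:]
    cv2.polylines(c,[pts.reshape(-1,1,2)],True,(255,0,255),1);return c
cv2.imwrite("pics/p7.png",np.hstack([show(a,calibration("top"),140,210,100,100,4),show(b,calibration("side"),110,220,100,100,4)]))
E
```

```text
[656.5195149   33.04064619 113.01159588] 0.28547677696846885 29.999805430717288
```

View pics/p7.png

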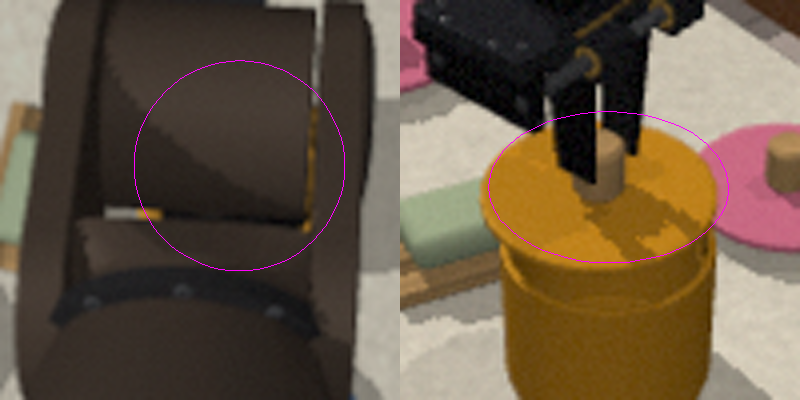

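The side crop shows the lid level and held, but about 4 mm left of the magenta target. The reported pose says the same: (656.5,33.0) against (659.6,29.8). I'll correct by (+3.5,-3.3) and lower slowly.

{"method": "arm_command", "body": {"delta_pos": [[0.014,-0.013,0],[0.014,-0.013,-0.02],[0.014,-0.013,-0.045],[0.014,-0.013,-0.07],[0.014,-0.013,-0.09]], "delta_rot": [[0,0,0],[0,0,0],[0,0,0],[0,0,0],[0,0,0]], "claw": [1,1,1,1,1]}}

```text
t: 14.13
eef_pos: [660.4, 28.8, 90.1]
tcp_rot: [-3.141, -0.0, 1.754]
ft_force: [-0.0, 0.0, -1.7]
opening: 0.285
grip_force: 30.0
```

{"method": "arm_command", "body": {"delta_pos": [[0,0,-0.006],[0,0,-0.012],[0,0,-0.018],[0,0,-0.022],[0,0,-0.026]], "delta_rot": [[0,0,0],[0,0,0],[0,0,0],[0,0,0],[0,0,0]], "claw": [1,1,1,1,1]}}

```text
t: 14.55
eef_pos: [660.8, 28.7, 84.6]
tcp_rot: [3.141, 0.0, 1.754]
ft_force: [0.0, -0.0, -1.1]
opening: 0.284
grip_force: 30.0
```

{"method": "arm_command", "body": {"delta_pos": [[0,0,-0.003],[0,0,-0.005],[0,0,-0.006],[0,0,-0.006],[0,0,-0.006]], "delta_rot": [[0,0,0],[0,0,0],[0,0,0],[0,0,0],[0,0,0]], "claw": [1,1,1,1,1]}}

```text
t: 14.97
eef_pos: [660.8, 28.7, 83.7]
tcp_rot: [3.141, 0.0, 1.754]
ft_force: [-2.2, -0.2, 6.1]
opening: 0.282
grip_force: 30.0
```

```bash
python3 - <<'E'
from cell import *
from vis import *
s=state();print(s["eef_pos"],s["ft_force"],s["moment"])
b=read_camera("side")[110:230,220:300,::-1]
cv2.imwrite("pics/p8.png",cv2.resize(b,(400,600),interpolation=cv2.INTER_CUBIC))
E
```

```text
[660.77114586  28.70902189  83.66660842] [-2.19625569 -0.19976851  6.13914602] [-0.07392236  0.51824829  0.02158468]
```

View pics/p8.png

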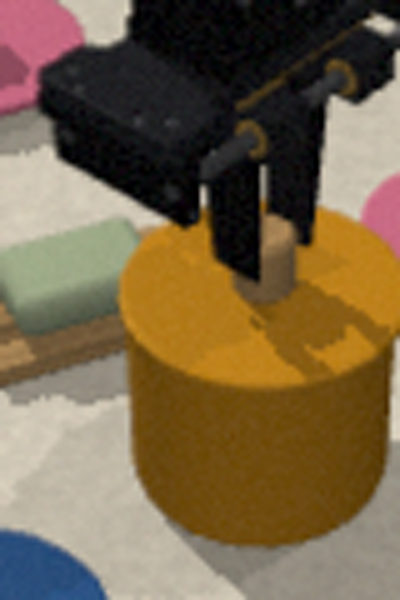

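The mustard lid is seated level; it made contact at 83.7, as predicted. Releasing, rising, then moving over the blue lid at (489.3,9.5).

{"method": "arm_command", "body": {"delta_pos": [[0,0,0],[0,0,0],[0,0,0],[0,0,0],[0,0,0]], "delta_rot": [[0,0,0],[0,0,0],[0,0,0],[0,0,0],[0,0,0]], "claw": [0.3,0.3,0.3,0.3,0.3]}}

```text
t: 15.43
eef_pos: [660.7, 28.7, 82.9]
tcp_rot: [3.142, -0.0, 1.754]
ft_force: [0.3, -0.5, -0.2]
opening: 0.581
grip_force: 0.0
```

{"method": "arm_command", "body": {"delta_pos": [[0,0,0.02],[0,0,0.06],[0,0,0.14],[0,0,0.22],[0,0,0.28]], "delta_rot": [[0,0,0],[0,0,0],[0,0,0],[0,0,0],[0,0,0]], "claw": [0.3,0.3,0.3,0.3,0.3]}}

```text
t: 15.85
eef_pos: [661.2, 28.7, 155.6]
tcp_rot: [3.14, 0.0, 1.754]
ft_force: [0.5, 0.1, 0.4]
opening: 0.7
grip_force: 0.0
```

{"method": "arm_command", "body": {"delta_pos": [[-0.14,-0.016,0],[-0.28,-0.032,0],[-0.42,-0.048,0],[-0.56,-0.064,0],[-0.686,-0.077,0]], "delta_rot": [[0,0,0],[0,0,0],[0,0,0],[0,0,0],[0,0,0]], "claw": [0.2,0.2,0.2,0.2,0.2]}}

```text
t: 16.27
eef_pos: [487.3, 9.4, 153.9]
tcp_rot: [3.141, 0.0, 1.754]
ft_force: [0.2, 0.5, -0.2]
opening: 0.801
grip_force: 0.0
```

{"method": "arm_command", "body": {"delta_pos": [[0,0,-0.05],[0,0,-0.14],[0,0,-0.24],[0,0,-0.34],[0,0,-0.42]], "delta_rot": [[0,0,0],[0,0,0],[0,0,0],[0,0,0],[0,0,0]], "claw": [0.2,0.2,0.2,0.2,0.2]}}

```text
t: 16.68
eef_pos: [489.3, 9.4, 47.6]
tcp_rot: [3.141, 0.0, 1.754]
ft_force: [0.3, 0.4, -0.0]
opening: 0.803
grip_force: 0.0
```

{"method": "arm_command", "body": {"delta_pos": [[0,0,-0.06],[0,0,-0.12],[0,0,-0.17],[0,0,-0.197],[0,0,-0.197]], "delta_rot": [[0,0,0],[0,0,0],[0,0,0],[0,0,0],[0,0,0]], "claw": [0.2,0.2,0.2,0.2,0.5]}}

```text
t: 17.1
eef_pos: [489.1, 9.5, -1.7]
tcp_rot: [-3.141, -0.0, 1.754]
ft_force: [0.4, -0.5, 0.1]
opening: 0.771
grip_force: 0.0
```

{"method": "arm_command", "body": {"delta_pos": [[0,0,0],[0,0,0],[0,0,0],[0,0,0],[0,0,0]], "delta_rot": [[0,0,0],[0,0,0],[0,0,0],[0,0,0],[0,0,0]], "claw": [1,1,1,1,1]}}

```text
t: 17.52
eef_pos: [489.4, 9.5, -0.8]
tcp_rot: [3.141, 0.0, 1.754]
ft_force: [0.0, 0.2, -0.3]
opening: 0.435
grip_force: 0.0
```

{"method": "arm_command", "body": {"delta_pos": [[0,0,0],[0,0,0],[0,0,0],[0,0,0],[0,0,0]], "delta_rot": [[0,0,0],[0,0,0],[0,0,0],[0,0,0],[0,0,0]], "claw": [1,1,1,1,1]}}

```text
t: 17.93
eef_pos: [489.3, 9.5, -1.1]
tcp_rot: [3.141, 0.0, 1.754]
ft_force: [0.2, 1.1, 4.1]
opening: 0.278
grip_force: 30.0
```

Gripped. Carrying the blue lid to the blue canister.

{"method": "arm_command", "body": {"delta_pos": [[0,0,0.05],[0,0,0.15],[0,0,0.27],[0,0,0.39],[0,0,0.48]], "delta_rot": [[0,0,0],[0,0,0],[0,0,0],[0,0,0],[0,0,0]], "claw": [1,1,1,1,1]}}

```text
t: 18.35
eef_pos: [489.1, 9.5, 120.5]
tcp_rot: [3.141, 0.0, 1.754]
ft_force: [0.3, 1.0, -2.9]
opening: 0.286
grip_force: 30.0
```

{"method": "arm_command", "body": {"delta_pos": [[0.02,0.1,0],[0.05,0.24,0],[0.08,0.38,0],[0.11,0.52,0],[0.135,0.66,0]], "delta_rot": [[0,0,0],[0,0,0],[0,0,0],[0,0,0],[0,0,0]], "claw": [1,1,1,1,1]}}

```text
t: 18.77
eef_pos: [522.8, 176.1, 118.4]
tcp_rot: [-3.141, 0.0, 1.754]
ft_force: [1.3, -0.5, -2.1]
opening: 0.283
grip_force: 30.0
```

{"method": "arm_command", "body": {"delta_pos": [[0.03,0.14,0],[0.06,0.28,0],[0.09,0.42,0],[0.12,0.55,0],[0.135,0.643,0]], "delta_rot": [[0,0,0],[0,0,0],[0,0,0],[0,0,0],[0,0,0]], "claw": [1,1,1,1,1]}}

```text
t: 19.18
eef_pos: [556.6, 337.9, 118.0]
tcp_rot: [-3.141, -0.0, 1.755]
ft_force: [-0.2, -0.4, -2.8]
opening: 0.279
grip_force: 30.0
```

{"method": "arm_command", "body": {"delta_pos": [[0,0,0],[0,0,-0.04],[0,0,-0.08],[0,0,-0.1],[0,0,-0.1]], "delta_rot": [[0,0,0],[0,0,0],[0,0,0],[0,0,0],[0,0,0]], "claw": [1,1,1,1,1]}}

```text
t: 19.6
eef_pos: [555.9, 333.8, 91.7]
tcp_rot: [-3.138, 0.001, 1.753]
ft_force: [-0.7, -0.1, -2.8]
opening: 0.28
grip_force: 30.0
```

```bash
python3 - <<'E'
from cell import *
from vis import *
s=state();p=s["eef_pos"];print(p,s["opening"],s["grip_force"])
sd=read_camera("side");cal=calibration("side")
z=p[2]+1.1;q=np.r_[circ(62,10),circ(62,18)]+[556.8,335.2,z];k=np.r_[circ(58,80)]+[557.3,335.7,0]
y0,x0,f=60,110,6
c=cv2.resize(sd[y0:y0+100,x0:x0+100,::-1],None,fx=f,fy=f,interpolation=cv2.INTER_CUBIC)
for pts,co in((q[72:],(255,0,255)),(k,(0,255,255))):
    cv2.polylines(c,[((project(cal,pts)-[x0,y0]+.5)*f).astype(int).reshape(-1,1,2)],True,co,1)
cv2.imwrite("pics/p9.png",c)
E
```

```text
[555.85415483 333.80545698  91.70804959] 0.2803887641407111 29.99914153944701
```

View pics/p9.png

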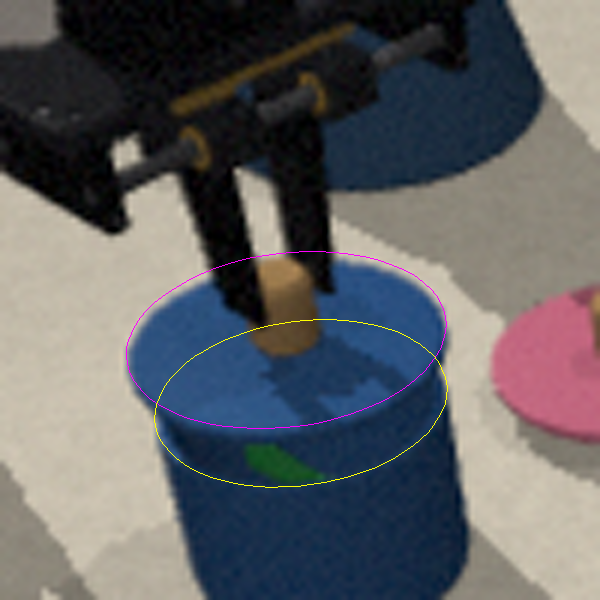

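The side view shows the lid level and on the magenta target within about 2 mm, and the rim matches the yellow ring. Lowering.

{"method": "arm_command", "body": {"delta_pos": [[0.003,0.006,-0.02],[0.003,0.006,-0.04],[0.003,0.006,-0.06],[0.003,0.006,-0.072],[0.003,0.006,-0.08]], "delta_rot": [[0,0,0],[0,0,0],[0,0,0],[0,0,0],[0,0,0]], "claw": [1,1,1,1,1]}}

```text
t: 20.07
eef_pos: [557.2, 336.6, 73.1]
tcp_rot: [-3.141, 0.0, 1.754]
ft_force: [1.2, -0.2, -2.0]
opening: 0.276
grip_force: 30.0
```

{"method": "arm_command", "body": {"delta_pos": [[0,0,-0.002],[0,0,-0.004],[0,0,-0.006],[0,0,-0.008],[0,0,-0.01]], "delta_rot": [[0,0,0],[0,0,0],[0,0,0],[0,0,0],[0,0,0]], "claw": [1,1,1,1,1]}}

```text
t: 20.48
eef_pos: [557.5, 336.8, 71.4]
tcp_rot: [3.141, -0.0, 1.754]
ft_force: [0.8, 0.1, -2.6]
opening: 0.282
grip_force: 30.0
```

{"method": "arm_command", "body": {"delta_pos": [[0,0,-0.003],[0,0,-0.006],[0,0,-0.009],[0,0,-0.011],[0,0,-0.011]], "delta_rot": [[0,0,0],[0,0,0],[0,0,0],[0,0,0],[0,0,0]], "claw": [1,1,1,1,1]}}

```text
t: 20.9
eef_pos: [557.4, 336.7, 68.9]
tcp_rot: [3.141, -0.0, 1.754]
ft_force: [-1.3, -1.0, 2.3]
opening: 0.278
grip_force: 30.0
```

The blue lid is seated; contact came at 68.9, as predicted. Releasing and going to the charcoal lid at (451.4,-162.3).

{"method": "arm_command", "body": {"delta_pos": [[0,0,0],[0,0,0],[0,0,0],[0,0,0],[0,0,0]], "delta_rot": [[0,0,0],[0,0,0],[0,0,0],[0,0,0],[0,0,0]], "claw": [0.3,0.3,0.3,0.3,0.3]}}

```text
t: 21.32
eef_pos: [557.5, 336.7, 68.4]
tcp_rot: [3.141, 0.0, 1.754]
ft_force: [-0.3, -0.3, -0.1]
opening: 0.574
grip_force: 0.0
```

{"method": "arm_command", "body": {"delta_pos": [[0,0,0.02],[0,0,0.08],[0,0,0.18],[0,0,0.28],[0,0,0.36]], "delta_rot": [[0,0,0],[0,0,0],[0,0,0],[0,0,0],[0,0,0]], "claw": [0.3,0.3,0.3,0.3,0.3]}}

```text
t: 21.73
eef_pos: [557.7, 336.8, 160.6]
tcp_rot: [3.14, -0.0, 1.754]
ft_force: [-0.3, 0.1, -0.3]
opening: 0.699
grip_force: 0.0
```

{"method": "arm_command", "body": {"delta_pos": [[-0.028,-0.133,0],[-0.057,-0.266,0],[-0.085,-0.4,0],[-0.113,-0.533,0],[-0.142,-0.667,0]], "delta_rot": [[0,0,0],[0,0,0],[0,0,0],[0,0,0],[0,0,0]], "claw": [0.2,0.2,0.2,0.2,0.2]}}

```text
t: 22.15
eef_pos: [521.4, 168.7, 159.0]
tcp_rot: [3.141, 0.0, 1.755]
ft_force: [1.6, -0.8, -0.4]
opening: 0.803
grip_force: 0.0
```

{"method": "arm_command", "body": {"delta_pos": [[-0.028,-0.133,0],[-0.057,-0.266,0],[-0.085,-0.4,0],[-0.113,-0.533,0],[-0.142,-0.667,0]], "delta_rot": [[0,0,0],[0,0,0],[0,0,0],[0,0,0],[0,0,0]], "claw": [0.2,0.2,0.2,0.2,0.2]}}

```text
t: 22.57
eef_pos: [486.0, 1.8, 159.0]
tcp_rot: [3.141, 0.0, 1.755]
ft_force: [0.5, -0.9, -0.2]
opening: 0.802
grip_force: 0.0
```

{"method": "arm_command", "body": {"delta_pos": [[-0.028,-0.13,0],[-0.057,-0.26,0],[-0.085,-0.4,0],[-0.113,-0.533,0],[-0.141,-0.66,0]], "delta_rot": [[0,0,0],[0,0,0],[0,0,0],[0,0,0],[0,0,0]], "claw": [0.2,0.2,0.2,0.2,0.2]}}

```text
t: 22.98
eef_pos: [450.7, -163.6, 159.0]
tcp_rot: [3.141, 0.001, 1.754]
ft_force: [0.1, -0.1, -1.1]
opening: 0.802
grip_force: 0.0
```

{"method": "arm_command", "body": {"delta_pos": [[0,0,-0.04],[0,0,-0.12],[0,0,-0.2],[0,0,-0.28],[0,0,-0.34]], "delta_rot": [[0,0,0],[0,0,0],[0,0,0],[0,0,0],[0,0,0]], "claw": [0.2,0.2,0.2,0.2,0.2]}}

```text
t: 23.4
eef_pos: [451.0, -161.9, 72.6]
tcp_rot: [-3.142, -0.0, 1.754]
ft_force: [0.2, -0.4, 0.2]
opening: 0.8
grip_force: 0.0
```

{"method": "arm_command", "body": {"delta_pos": [[0,0,-0.09],[0,0,-0.18],[0,0,-0.26],[0,0,-0.297],[0,0,-0.297]], "delta_rot": [[0,0,0],[0,0,0],[0,0,0],[0,0,0],[0,0,0]], "claw": [0.2,0.2,0.2,0.2,0.5]}}

```text
t: 23.82
eef_pos: [450.6, -161.5, -2.0]
tcp_rot: [-3.14, -0.002, 1.754]
ft_force: [0.7, 1.1, -0.5]
opening: 0.769
grip_force: 0.0
```

{"method": "arm_command", "body": {"delta_pos": [[0,0,0],[0,0,0],[0,0,0],[0,0,0],[0,0,0]], "delta_rot": [[0,0,0],[0,0,0],[0,0,0],[0,0,0],[0,0,0]], "claw": [1,1,1,1,1]}}

```text
t: 24.23
eef_pos: [451.5, -161.9, -0.1]
tcp_rot: [3.141, 0.001, 1.754]
ft_force: [0.8, 0.4, -0.4]
opening: 0.438
grip_force: 0.0
```

{"method": "arm_command", "body": {"delta_pos": [[0,0,0],[0,0,0],[0,0,0],[0,0,0],[0,0,0]], "delta_rot": [[0,0,0],[0,0,0],[0,0,0],[0,0,0],[0,0,0]], "claw": [1,1,1,1,1]}}

```text
t: 24.65
eef_pos: [451.3, -161.8, -0.6]
tcp_rot: [3.141, 0.0, 1.754]
ft_force: [-0.9, 0.2, 5.0]
opening: 0.284
grip_force: 30.0
```

Gripped. Carrying the charcoal lid to its canister at (593.1,-345.7).

{"method": "arm_command", "body": {"delta_pos": [[0,0,0.06],[0,0,0.18],[0,0,0.32],[0,0,0.46],[0,0,0.6]], "delta_rot": [[0,0,0],[0,0,0],[0,0,0],[0,0,0],[0,0,0]], "claw": [1,1,1,1,1]}}

```text
t: 25.07
eef_pos: [450.5, -161.4, 150.5]
tcp_rot: [-3.141, -0.001, 1.754]
ft_force: [1.2, -0.4, -3.9]
opening: 0.282
grip_force: 30.0
```

{"method": "arm_command", "body": {"delta_pos": [[0.04,-0.05,0.02],[0.1,-0.13,0.04],[0.17,-0.22,0.05],[0.24,-0.31,0.05],[0.3,-0.39,0.05]], "delta_rot": [[0,0,0],[0,0,0],[0,0,0],[0,0,0],[0,0,0]], "claw": [1,1,1,1,1]}}

```text
t: 25.48
eef_pos: [526.9, -260.4, 161.6]
tcp_rot: [-3.142, -0.0, 1.754]
ft_force: [0.4, -0.7, -3.2]
opening: 0.28
grip_force: 30.0
```

{"method": "arm_command", "body": {"delta_pos": [[0.07,-0.09,0],[0.14,-0.18,0],[0.21,-0.27,0],[0.267,-0.344,0],[0.267,-0.344,0]], "delta_rot": [[0,0,0],[0,0,0],[0,0,0],[0,0,0],[0,0,0]], "claw": [1,1,1,1,1]}}

```text
t: 25.9
eef_pos: [594.3, -348.2, 160.2]
tcp_rot: [-3.141, 0.0, 1.753]
ft_force: [0.5, 0.2, -2.4]
opening: 0.283
grip_force: 30.0
```

{"method": "arm_command", "body": {"delta_pos": [[0,0,-0.03],[0,0,-0.06],[0,0,-0.1],[0,0,-0.12],[0,0,-0.12]], "delta_rot": [[0,0,0],[0,0,0],[0,0,0],[0,0,0],[0,0,0]], "claw": [1,1,1,1,1]}}

```text
t: 26.32
eef_pos: [592.1, -344.3, 130.0]
tcp_rot: [-3.14, -0.002, 1.755]
ft_force: [-0.7, -0.0, -2.7]
opening: 0.282
grip_force: 30.0
```

```bash
python3 - <<'E'
from cell import *
from vis import *
s=state();p=s["eef_pos"];print(p,s["opening"],s["grip_force"])
sd=read_camera("side");cal=calibration("side")
q=np.r_[circ(62,10),circ(62,18)]+[593.1,-345.7,p[2]+.6];k=circ(58,120)+[593.6,-345.4,0]
y0,x0,f=220,310,5
c=cv2.resize(sd[y0:y0+120,x0:x0+150,::-1],None,fx=f,fy=f,interpolation=cv2.INTER_CUBIC)
c=cv2.convertScaleAbs(c,alpha=2)
for pts,co in((q[72:],(255,0,255)),(k,(0,255,255))):
    cv2.polylines(c,[((project(cal,pts)-[x0,y0]+.5)*f).astype(int).reshape(-1,1,2)],True,co,1)
cv2.imwrite("pics/p10.png",c)
E
```

```text
[ 592.08664801 -344.3240653   129.96356652] 0.2822397896104535 29.99930139980279
```

View pics/p10.png

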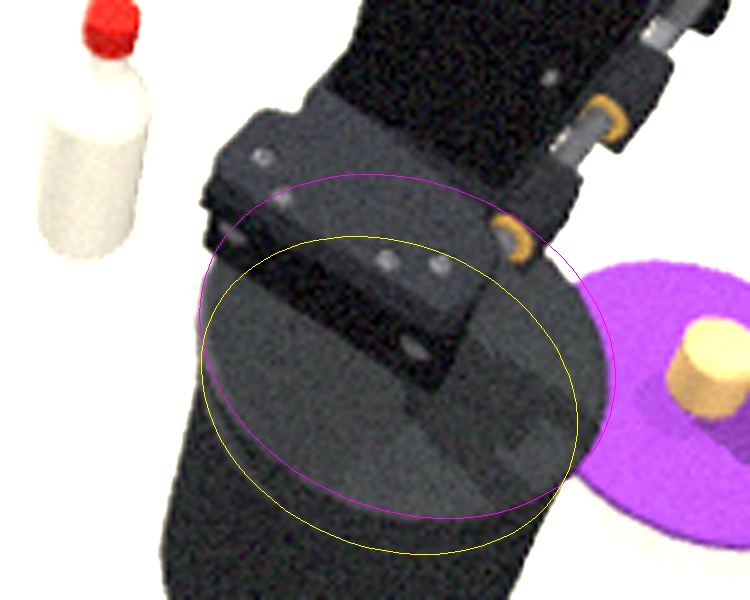

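The lid matches its magenta target and the rim matches the yellow ring, both to within about 2 mm. Lowering.

{"method": "arm_command", "body": {"delta_pos": [[0,0,-0.02],[0,0,-0.04],[0,0,-0.06],[0,0,-0.068],[0,0,-0.074]], "delta_rot": [[0,0,0],[0,0,0],[0,0,0],[0,0,0],[0,0,0]], "claw": [1,1,1,1,1]}}

```text
t: 26.78
eef_pos: [592.8, -345.2, 112.7]
tcp_rot: [-3.141, -0.0, 1.754]
ft_force: [-0.4, 0.8, -2.0]
opening: 0.282
grip_force: 30.0
```

{"method": "arm_command", "body": {"delta_pos": [[0,0,-0.002],[0,0,-0.004],[0,0,-0.006],[0,0,-0.008],[0,0,-0.008]], "delta_rot": [[0,0,0],[0,0,0],[0,0,0],[0,0,0],[0,0,0]], "claw": [1,1,1,1,1]}}

```text
t: 27.2
eef_pos: [592.9, -345.3, 111.3]
tcp_rot: [3.141, 0.0, 1.754]
ft_force: [0.3, 0.1, -1.9]
opening: 0.283
grip_force: 30.0
```

{"method": "arm_command", "body": {"delta_pos": [[0,0,-0.003],[0,0,-0.006],[0,0,-0.008],[0,0,-0.009],[0,0,-0.009]], "delta_rot": [[0,0,0],[0,0,0],[0,0,0],[0,0,0],[0,0,0]], "claw": [1,1,1,1,1]}}

```text
t: 27.62
eef_pos: [593.0, -345.3, 109.5]
tcp_rot: [3.141, 0.0, 1.754]
ft_force: [-2.1, 0.7, 4.6]
opening: 0.28
grip_force: 30.0
```

The lid is seated; contact came at 109.5, as predicted. Releasing, rising, backing away for a clear view, and checking all three.

{"method": "arm_command", "body": {"delta_pos": [[0,0,0],[0,0,0],[0,0,0],[0,0,0],[0,0,0]], "delta_rot": [[0,0,0],[0,0,0],[0,0,0],[0,0,0],[0,0,0]], "claw": [0.3,0.3,0.3,0.3,0.3]}}

```text
t: 28.03
eef_pos: [593.0, -345.3, 108.9]
tcp_rot: [3.142, -0.0, 1.754]
ft_force: [0.1, -0.5, 0.6]
opening: 0.573
grip_force: 0.0
```

{"method": "arm_command", "body": {"delta_pos": [[0,0,0.02],[0,0,0.08],[0,0,0.18],[0,0,0.28],[0,0,0.36]], "delta_rot": [[0,0,0],[0,0,0],[0,0,0],[0,0,0],[0,0,0]], "claw": [0.3,0.3,0.3,0.3,0.3]}}

```text
t: 28.45
eef_pos: [593.2, -345.4, 201.2]
tcp_rot: [3.141, 0.001, 1.754]
ft_force: [0.5, -0.4, 0.2]
opening: 0.706
grip_force: 0.0
```

{"method": "arm_command", "body": {"delta_pos": [[-0.1,0.1,0],[-0.22,0.22,0],[-0.34,0.34,0],[-0.46,0.46,0],[-0.54,0.54,0]], "delta_rot": [[0,0,0],[0,0,0],[0,0,0],[0,0,0],[0,0,0]], "claw": [0.3,0.3,0.3,0.3,0.3]}}

```text
t: 28.87
eef_pos: [455.6, -208.2, 199.4]
tcp_rot: [3.142, -0.0, 1.755]
ft_force: [-0.1, -0.6, 0.8]
opening: 0.703
grip_force: 0.0
```

{"method": "arm_command", "body": {"delta_pos": [[0,0,0],[0,0,0],[0,0,0],[0,0,0],[0,0,0]], "delta_rot": [[0,0,0],[0,0,0],[0,0,0],[0,0,0],[0,0,0]], "claw": [0.3,0.3,0.3,0.3,0.3]}}

```text
t: 29.28
eef_pos: [458.5, -211.0, 198.7]
tcp_rot: [-3.142, -0.0, 1.754]
ft_force: [-0.6, 0.5, -0.3]
opening: 0.699
grip_force: 0.0
```

```bash
python3 - <<'E'
from cell import *
from vis import *
print(state()["eef_pos"])
t=read_camera("top");s=read_camera("side");cal=calibration("side")
f=1.4
o=cv2.resize(s[:,:,::-1],None,fx=f,fy=f,interpolation=cv2.INTER_CUBIC)
for c,h in(((557.3,335.7),80),((661,29.5),95),((594,-345.4),120)):
    cv2.polylines(o,[((project(cal,circ(62,h+8)+[*c,0])+.5)*f).astype(int).reshape(-1,1,2)],True,(255,0,255),1)
cv2.imwrite("pics/p11.png",o);cv2.imwrite("pics/p12.png",cv2.resize(t[:,:,::-1],None,fx=f,fy=f))
E
```

```text
[ 458.5265697  -210.99666714  198.73848757]
```

View pics/p11.png

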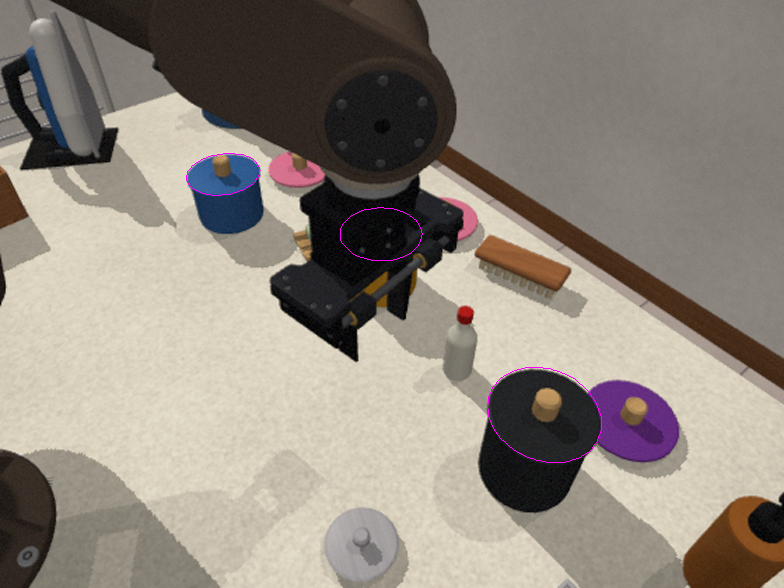

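View pics/p12.png

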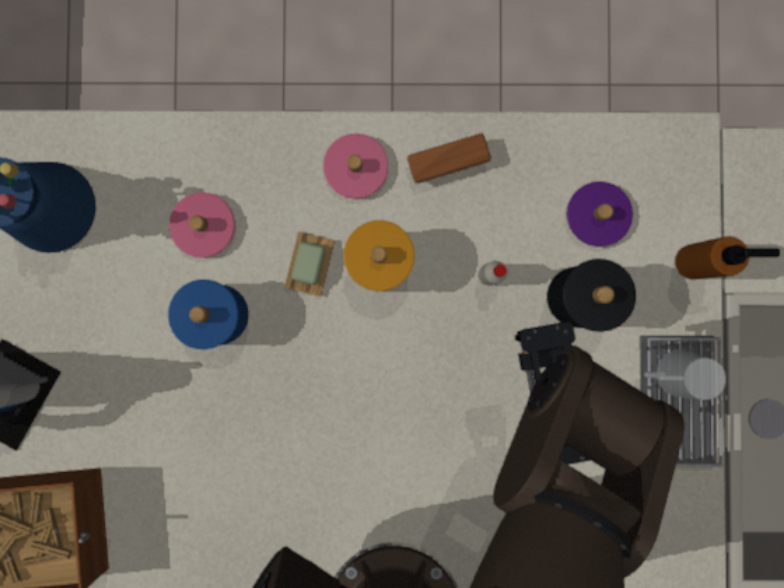

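All three lids sit centred and level: blue (200,315), mustard (379,256) and charcoal (599,295) in the top view. The plug, bottle and soap dish haven't moved, and the arm is clear. Handing in.

```bash
python3 -c "
from cell import *
print(job_done())"
```

```text
the job is handed in; nothing more can be done
None
```

The job is handed in with the scoop in the blue canister, each canister closed by the lid of its own colour and the bystanders unmoved in the final pictures; the result of the judging was not shown.

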